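# Wake both player pucks with the stylus, then hold the game timer's dial at its third click

## Task

Get the game timer ready for a round: take the orange stylus out of its stand and, with its tip, press down the brass contact of the red puck and then the brass contact of the blue puck. Then, with the tip of the stylus still in the gripper, press the paddle of the yellow timer's spring-return dial down past two clicks to the third (the red mark), not on to the stop, and finish holding it there against the spring; the program ends while still holding. Leave the dice tin, the chess queen and the tray where they are.

Things in the scene. Friction and masses are not known exactly. Their poses are not given: they have to be found in the camera images.
- stylus_grip (a point): Middle of the stylus's orange handle (round, 16 mm across, 75 mm long), 87.5 mm above the tip, 37.5 mm below the top. The stylus: loose straight rod, 125 mm long, about 60 g, upright within 4 degrees in the stand; below the handle a steel shaft 10 mm across, 50 mm long, ball-ended. z axis: from tip to handle. A firm grip (about 80 N) keeps it from slipping.
- stylus_tip (a point): The very end of the stylus's steel tip (ball end of 5 mm radius), on the rod's axis.
- stand: Dark wooden block, fixed, 56 x 56 mm and 48 mm high, with a 13 mm wide hole 40 mm deep in the middle of its top, in which the stylus stands. Origin: centre of the underside, on the shelf (z = 0).
- red_top (a point): Centre of the top face of the round brass contact on the RED puck, 28 mm above the shelf. The contact is 22 mm across, stands 7 mm above the puck and sinks straight down against a spring (2 N to start, 4 N at its full 5 mm). The puck is a fixed plastic disc 68 mm across, 21 mm high. This point sinks with the contact.
- red_contact (a joint): How far the red puck's contact is pressed down: 0 up, 0.005 m fully down. It counts as pressed from 0.002 m.
- blue_top (a point): The same point on the BLUE puck, which is otherwise the same. Which puck stands nearer to the robot changes.
- blue_contact (a joint): How far the blue puck's contact is pressed down: 0 up, 0.005 m fully down. It counts as pressed from 0.002 m.
- timer: Yellow fixed box 70 (x) x 100 (y) x 75 mm high. Origin: centre of underside, on the shelf; x to its dial face, which looks away from the robot. Black dial, radius 28 mm, turns on that face about a level axis along x, 45 mm up at y = 0; its flat paddle sticks out to +y. On the -y side four marks: rest, clicks one, two (black), three (red); a white pointer on the dial shows the one reached.
- timer_dial (a joint): Dial angle, rad: 0 at rest, grows as the paddle is pressed down. Soft clicks at 0.25 (first), 0.50 (second), 0.75 (third, red mark); end stop at 1.0. The paddle stands (0.45 - angle) rad above level. A spring turns it back to 0 when let go; pressing takes about 2 to 5 N, rising by about 2 N through each click.
- dial_pad (a point): Middle of the paddle's upper face, where it is pressed, between two white lines; the flat is 26 x 26 mm, 6 mm thick (this point is 3 mm above its mid-plane). 58 mm from the dial's axis; 58 mm ahead of the timer's origin along the timer's x (23 mm off the face). Moves with the dial: 73 mm above the shelf at rest, 31 mm at the third click.
- dice_tin: Bystander: stainless steel dice tin with a press button in its lid, 90 x 70 mm, 38 mm high. Origin: centre of the underside.
- queen: Bystander: walnut chess queen, standing, 38 mm across the foot, 97 mm high. Origin: centre of the underside.
- tray: Bystander: frosted acrylic tray with three dice fixed in it, 120 x 160 mm, 28 mm high. Origin: centre of the underside.
Mind the look-alikes: they are no part of the job. Of the things shaped like the part that bears red_top, the red one is meant.

How it is judged:
By the outcome, as a careful person would: the job done as asked, in the order asked, and still so for the second after the job is handed in, while the arm keeps its last pose, push and grip.
It also fails if it takes over 48 s, if anything falls off the work surface, if the arm or the gripper's body presses on something with over 40 N, if the wrist force passes 120 N, or if a joint passes its speed limit or range.

## Robot

A 6-joint arm with a two-finger parallel gripper is mounted at the origin on the work surface. World frame = base frame: x ahead of the robot, y to its left, z up, the work surface at z = 0. Lengths are in mm, angles in rad, forces in N, time in s.
With the tool pointing down it reaches from about 275 to 725 mm from the base axis. Payload 5.6 kg.
Tool frame: the origin (TCP) lies between the finger pads; the fingertips stand 8 mm ahead of it and the grasp point (between the pads) lies 11 mm behind it; x points along the fingers, y is the direction in which the jaws open and shut, and the axes are right-handed (so a half turn about x gives the same grasp; the last joint's range is limited). The gripper opens to 85 mm and grips with 20 to 120 N. Pads are 22 mm wide; open, the fingers measure 114 mm over their backs; the gripper's body (76 mm by 85 mm) begins 54 mm behind the grasp point. The pads swing forward as they close: fully open they stand 13 mm farther back than shut.
Start: joints at [-0.963, 0.255, 0.108, 0, -1.424, -0.285], TCP at [174.492, -521.58, 217.283] pointing down, gripper open.
Joint ranges: [-2.95, 2.95], [-1.21, 1.97], [-1.09, 1.5], [-2.87, 1.71], [-2.94, -0.07], [-3.05, 3.05]. Speed limits (rad/s): [2.57, 2.57, 3.14, 3.14, 3.14, 3.14].

## Interface

Orientations are given as a unit quaternion [x, y, z, w].
In Python, from plant import arm gives the robot as it stands.
- The arm moves only by the shell command python3 -m handwheel 'ROWS' [FORCE]. ROWS is JSON, a list of rows, each a list of 7 numbers: the opening, from 0 (shut) to 1 (fully open), then the shift along the tool's x, y, z scaled (see below), then the turn, a rotation vector about the tool's x, y, z scaled (see below). A call has 1 to 8 rows; each row is the pose to reach, as a shift and turn from the pose commanded when the call began, along the tool's axes at that moment; what a row does not reach only later rows make up. The controller multiplies each number of a shift by 0.4 m and each number of a turn by 45 degrees. A row lasts 1/8 s, in which the tool goes at most 62.5 mm and 10.7 degrees, less where a joint would pass 70% of its speed; a pose out of reach is approached as far as the arm can. A call with a number of a shift or a turn outside -1 to 1 is refused whole. A call with a gripper value outside its range is refused whole. The fingers move at their own pace and stop on an object; FORCE is the grip in N (left out, the last holds). Time passes only in rows, so rows that repeat a pose let the fingers close. It gives the time, the measured TCP pose, the force and the opening at its end, in the units of the state.
- arm.sense(): the state, without advancing time (a new reading comes with each control period).
- arm.grab_frame(name): name is "side" or "top"; returns a dict with "image" (420x560x3 uint8, blue, green, red), "intrinsics" (3x3 intrinsics, pixels), "D" ([k1, k2, p1, p2, k3] as OpenCV has them; the pictures are not rectified), "origin" and "attitude" of the camera in the world. Camera axes: x right, y down, z forward; pixel columns grow to the right and rows downward; lengths in mm; the calibration is good to about 2 mm. A picture is of the moment at which its call begins. There is no depth.
- arm.close_job(): hands the job in, once; it reports no verdict.
The state is a dict: "time_s": time; "q": joint angles; "joint_vel": joint speeds; "joint_torque": joint torques, N m; "eef_pos": TCP position; "orientation": TCP orientation; "ft_force": force on the tool from outside, world axes, zero at the start; "moment": the same for the moment, N m; "width": finger opening in mm.
Only numpy, scipy, OpenCV 4.12 (cv2) and the standard library are available. Lean on these libraries where they do the work, as an engineer would, in place of code of your own. Each camera call takes 0.05 s, during which the arm holds its last target.

## Working session

There is one attempt and no reset: what is moved stays moved. The work goes in short steps, Python scripts to look and compute and a shell command to move; the robot and the scene stay as the last step left them, time stands still between calls to the robot, and variables do not carry over. Pictures are saved under pics/ and viewed, and the job is handed in when it is done.

```bash
ls; mkdir -p pics
python3 - <<'E'
from plant import arm
import cv2,json,numpy as np
print(arm.sense())
for n in("side","top"):
    f=arm.grab_frame(n); cv2.imwrite(f"pics/{n}0.png",f["image"])
    print(n,{k:np.array(v).round(4).tolist() for k,v in f.items() if k!="image"})
    np.savez(f"{n}0.npz",**f)
E
```

```text
pics
{'time_s': 0.0, 'q': array([-9.63399869e-01,  2.55767313e-01,  1.06987387e-01, -4.64384892e-04,
       -1.42389272e+00, -2.84593226e-01]), 'joint_vel': array([ 7.68838158e-05,  1.03297994e-03,  1.81050719e-04, -3.13023035e-04,
       -5.94776473e-04,  1.40270054e-03]), 'joint_torque': array([-2.54130546e-04, -3.86625051e+01,  2.37936205e+01,  5.36535770e+00,
       -6.31812800e-03, -1.27900412e-05]), 'eef_pos': array([ 174.35458795, -521.07890905,  216.37989603]), 'orientation': array([-0.11294084,  0.69805973,  0.11427792,  0.69778044]), 'ft_force': array([-0.19102555,  0.56520464, -0.3284264 ]), 'moment': array([ 0.02391674,  0.00139809, -0.02196879]), 'width': 85.41892288252369}
side {'intrinsics': [[471.131, 0.0, 283.9409], [0.0, 471.131, 214.4153], [0.0, 0.0, 1.0]], 'D': [0.0094, 0.0, 0.0, 0.0, 0.0], 'origin': [272.5041, 855.2757, 773.4103], 'attitude': [-0.1625, 0.882, -0.4337, 0.0873]}
top {'intrinsics': [[416.8663, 0.0, 279.2396], [0.0, 416.8663, 210.1759], [0.0, 0.0, 1.0]], 'D': [0.045, 0.0, 0.0, 0.0, 0.0], 'origin': [557.4936, 21.4688, 1011.9779], 'attitude': [0.7139, -0.6992, 0.017, -0.034]}
```

View pics/side0.png

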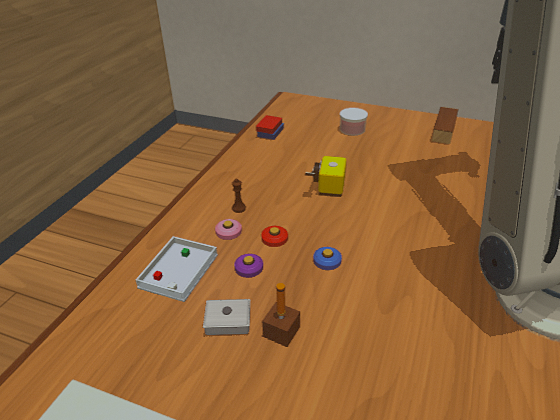

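View pics/top0.png

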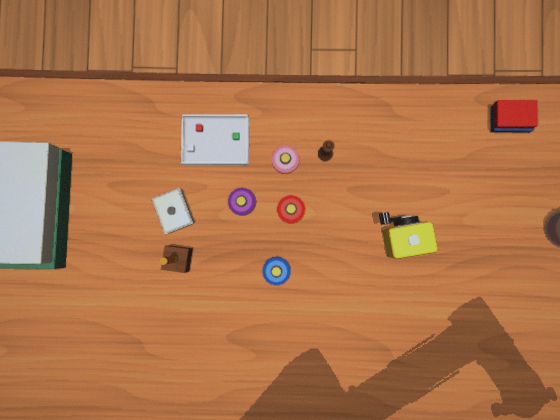

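Side view: pucks are red (275,235), pink (228,228), purple (249,265) and blue (327,258); the stylus handle is at (281,297) in the stand (281,323), and the timer is at (332,176). Top view: red (291,209), pink (285,159), purple (241,201), blue (277,271), stand (177,259), timer (412,240) with its paddle at (385,218).

Could be taken for the red puck: pink (285,159), purple (241,201), the red box (515,113) and the red die (199,128). For the blue puck: purple (241,201). For the timer or stylus: the tin's button (171,211). By the description I choose red (291,209) and blue (277,271), and check both in a close crop.

```bash
cat > h.py <<'E'
import numpy as np,cv2
from scipy.spatial.transform import Rotation as R
def load(p): return dict(np.load(p))
def ray(f,uv):
    p=cv2.undistortPoints(np.array([[uv]],float),f["intrinsics"],f["D"]).ravel()
    d=R.from_quat(f["attitude"]).apply([p[0],p[1],1.]); return np.array(f["origin"]),d/np.linalg.norm(d)
def plane(f,uv,z):
    o,d=ray(f,uv); return o+d*(z-o[2])/d[2]
def tri(rs):
    A=0;b=0
    for o,d in rs:
        P=np.eye(3)-np.outer(d,d);A=A+P;b=b+P@o
    X=np.linalg.solve(A,b); return X,[np.linalg.norm((np.eye(3)-np.outer(d,d))@(X-o)) for o,d in rs]
def proj(f,X):
    r=R.from_quat(f["attitude"]).inv()
    return cv2.projectPoints(np.array([X],float),r.as_rotvec(),-r.apply(f["origin"]),np.array(f["intrinsics"]),np.array(f["D"]))[0].ravel()
def blobs(f,lo,hi,box=None,amin=15):
    h=cv2.cvtColor(f["image"],cv2.COLOR_BGR2HSV); m=cv2.inRange(h,np.array(lo),np.array(hi))
    if box: k=np.zeros_like(m);k[box[1]:box[3],box[0]:box[2]]=1;m=m*k
    n,l,s,c=cv2.connectedComponentsWithStats(m)
    return [(c[i].round(2).tolist(),s[i].tolist()) for i in range(1,n) if s[i,4]>=amin],l
E
python3 - <<'E'
from h import *
T=load("top0.npz");S=load("side0.npz")
def big(im,b,k): return cv2.resize(im[b[1]:b[3],b[0]:b[2]],None,fx=k,fy=k,interpolation=cv2.INTER_CUBIC)
a=big(T["image"],(150,140,310,290),4);cv2.imwrite("pics/ctop.png",a)
cv2.imwrite("pics/cside.png",big(S["image"],(200,210,350,350),4))
cv2.imwrite("pics/ttop.png",big(T["image"],(370,195,450,265),8))
cv2.imwrite("pics/tside.png",big(S["image"],(290,140,360,205),8))
for n,f in(("T",T),("S",S)):
    print(n,"brass",blobs(f,(20,100,90),(32,255,255))[0])
    print(n,"red",blobs(f,(0,215,120),(5,255,255),amin=60)[0],"blue",blobs(f,(100,150,80),(120,255,255),amin=60)[0])
    print(n,"orange",blobs(f,(8,200,150),(20,255,255),(150,240,300,330))[0])
E
```

```text
T brass [([284.82, 157.49], [280, 153, 10, 10, 73]), ([240.67, 200.33], [236, 196, 10, 10, 73]), ([290.74, 208.32], [286, 204, 10, 10, 72]), ([410.96, 240.03], [385, 222, 53, 36, 1356]), ([276.0, 271.0], [272, 267, 9, 9, 69])]
T red [] blue [([275.49, 270.29], [263, 257, 27, 28, 312])]
T orange []
S brass [([331.65, 175.07], [318, 156, 29, 38, 884]), ([227.49, 223.31], [224, 221, 8, 6, 39]), ([273.79, 230.1], [270, 228, 9, 6, 39]), ([327.47, 251.84], [323, 249, 9, 7, 43]), ([247.92, 259.33], [244, 256, 9, 8, 52])]
S red [([268.5, 121.96], [257, 116, 24, 13, 166]), ([274.19, 235.25], [262, 226, 26, 20, 266])] blue [([328.17, 255.51], [315, 247, 26, 19, 199])]
S orange [([280.0, 285.5], [276, 283, 9, 6, 42])]
```

View pics/ctop.png

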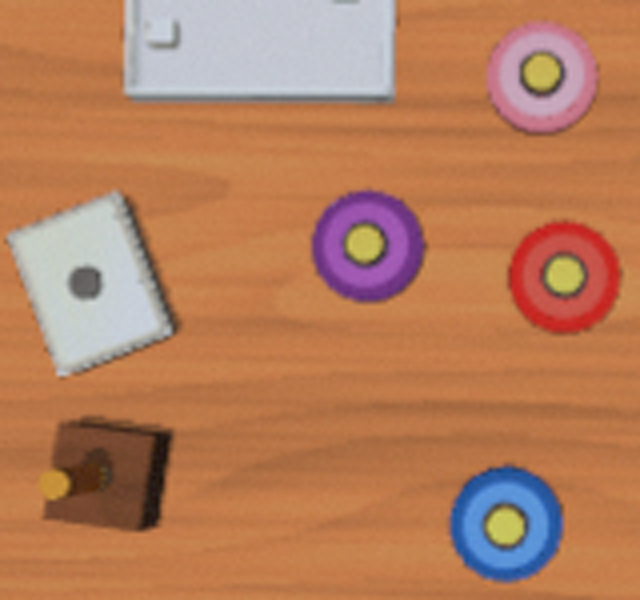

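View pics/cside.png

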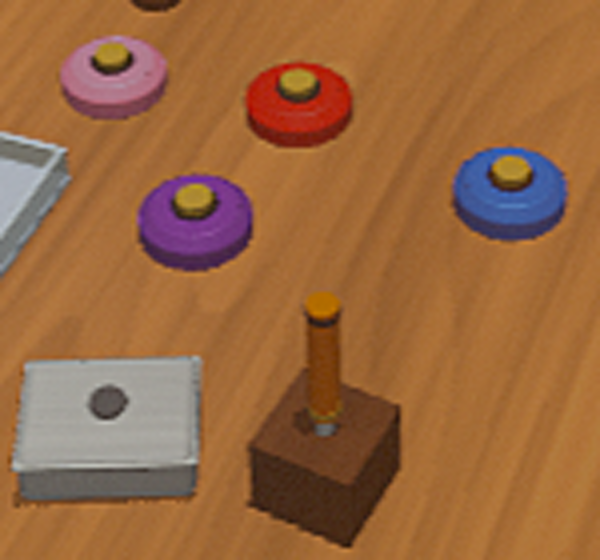

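View pics/ttop.png

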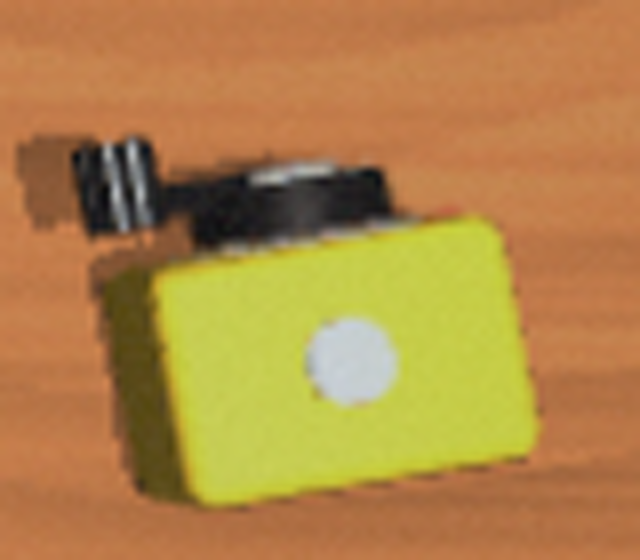

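View pics/tside.png

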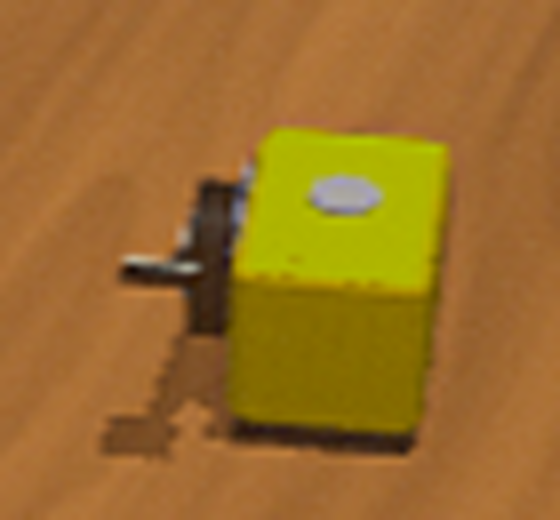

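The crops confirm it: the red puck is saturated with a brass dot at crop (564,275), clearly different from pink and purple; the blue dot is at (505,526). The stylus top is at crop (55,483), and the pad between its white lines is at ttop (119,185).

Run:
```python
from h import *
T=load("top0.npz");S=load("side0.npz")
np.set_printoptions(precision=1,suppress=True)
c=lambda u,v,k,ox,oy:((u+.5)/k-.5+ox,(v+.5)/k-.5+oy)
def two(n,a,b,z=None):
    print(n,"tri",*tri([ray(T,a),ray(S,b)]),"" if z is None else (plane(T,a,z),plane(S,b,z)))
two("red",(290.74,208.32),(273.79,230.1),28)
two("blue",(276.0,271.0),(327.47,251.84),28)
two("sty top",c(55,483,4,150,140),c(322,306,4,200,210),133)
two("timer white dot",c(352,361,8,370,195),c(345,195,8,290,140),75)
print("pad",plane(T,c(119,185,8,370,195),73))
# timer top corners in top view
for p in((158,270),(500,218),(540,455),(205,505)): print("timer corner",plane(T,c(*p,8,370,195),75))
# stand top corners
for p in((60,421),(173,432),(147,530),(43,517)): print("stand c",plane(T,c(*p,4,150,140),48))
for p in((250,448),(305,370),(400,407),(348,487)): print("stand c side",plane(S,c(*p,4,200,210),48))
print("sty base side handle bottom", plane(S,c(324,413,4,200,210),58), plane(T,c(97,468,4,150,140),50))
# tin
for p in((120,192),(175,330),(62,375),(8,238)): print("tin c",plane(T,c(*p,4,150,140),38))
# queen
print("queen",plane(S,(238,210),5))
```

```text
red tri [634.4  19.1  25.9] [np.float64(0.8727629018271534), np.float64(0.8727629018270946)] (array([633.4,  18.8,  28. ]), array([634.2,  21.7,  28. ]))
blue tri [485.6  50.5  26.4] [np.float64(0.16582308951874788), np.float64(0.16582308951871544)] (array([485.6,  50.4,  28. ]), array([485.3,  52.3,  28. ]))
sty top tri [510.5 285.3 130.9] [np.float64(0.30827153501571486), np.float64(0.30827153501571203)] (array([510.3, 284.5, 133. ]), array([510. , 287.2, 133. ]))
timer white dot tri [ 565.8 -253.7   76.5] [np.float64(0.3174367210947605), np.float64(0.3174367210949881)] (array([ 565.5, -254.2,   75. ]), array([ 566.7, -256. ,   75. ]))
pad [ 613.1 -190.8   73. ]
timer corner [ 589.5 -201.2   75. ]
timer corner [ 606.  -294.7   75. ]
timer corner [ 540.9 -305.    75. ]
timer corner [ 524.8 -214.1   75. ]
stand c [541.3 308.7  48. ]
stand c [536.3 243.1  48. ]
stand c [480.  255.9  48. ]
stand c [486.2 316.   48. ]
stand c side [539.4 312.5  48. ]
stand c side [533.2 256.4  48. ]
stand c side [479.7 262.3  48. ]
stand c side [486.2 317.6  48. ]
sty base side handle bottom [510.4 287.2  58. ] [514.9 285.6  50. ]
tin c [676.4 281.9  38. ]
tin c [595.6 246.5  38. ]
tin c [568.  311.6  38. ]
tin c [647.8 346.8  38. ]
queen [769.3 -49.9   5. ]
```

```bash
cat > go.py <<'E'
import sys
from h import *
from plant import arm
np.set_printoptions(precision=4,suppress=True)
s=arm.sense(); r=R.from_quat(s["orientation"])
print("t",s["time_s"],"pos",s["eef_pos"],"F",s["ft_force"],"w",s["width"],"axes",r.as_matrix().T.round(3).tolist())
print("q",s["q"])
if len(sys.argv)>3:
    t=np.array([float(a) for a in sys.argv[1:4]]); print("shift rows units", r.inv().apply(t-s["eef_pos"])/400)
E
python3 go.py 510 286 190
```

```text
t 0.1 pos [ 174.3841 -521.1615  216.4897] F [-0.9456  0.3933 -0.2622] w 85.43903241675514 axes [[-0.001, 0.002, -1.0], [-0.317, 0.948, 0.002], [0.948, 0.317, -0.0]]
q [-0.9634  0.2557  0.1072 -0.0004 -1.4239 -0.2846]
shift rows units [0.0688 1.6474 1.4358]
```

```bash
python3 -m handwheel '[[1,0,0.06,0.05,0,0,0],[1,0,0.16,0.14,0,0,0],[1,0,0.27,0.24,0,0,0],[1,0,0.38,0.33,0,0,0],[1,0,0.49,0.43,0,0,0],[1,0,0.6,0.52,0,0,0],[1,0,0.71,0.62,0,0,0],[1,0,0.82,0.72,0,0,0]]' 80
python3 go.py 510 286 190
```

```text
time_s: 1.1
eef_pos: [343.7, -117.3, 217.3]
orientation: [-0.114, 0.698, 0.114, 0.698]
ft_force: [2.3, -0.2, 0.3]
width: 85.5
t 1.1 pos [ 343.6588 -117.2843  217.2662] F [ 2.3415 -0.1521  0.2657] w 85.5295973191292 axes [[0.0, 0.0, -1.0], [-0.317, 0.948, 0.0], [0.948, 0.317, 0.0]]
q [ 0.1102 -0.1269 -0.3058 -0.0001 -1.3914 -1.3581]
shift rows units [0.0685 0.8242 0.7142]
```

```bash
python3 -m handwheel '[[1,0.01,0.11,0.1,0,0,0],[1,0.02,0.22,0.2,0,0,0],[1,0.03,0.33,0.29,0,0,0],[1,0.04,0.44,0.38,0,0,0],[1,0.05,0.55,0.48,0,0,0],[1,0.06,0.66,0.57,0,0,0],[1,0.065,0.76,0.66,0,0,0],[1,0.065,0.82,0.71,0,0,0]]'
python3 go.py 510 286 190
```

```text
time_s: 2.1
eef_pos: [508.9, 284.0, 189.7]
orientation: [-0.114, 0.699, 0.114, 0.697]
ft_force: [0.3, -0.1, 0.6]
width: 85.1
t 2.1 pos [508.9274 284.0384 189.7359] F [ 0.2725 -0.106   0.649 ] w 85.0805923095233 axes [[-0.002, -0.001, -1.0], [-0.318, 0.948, -0.001], [0.948, 0.318, -0.002]]
q [ 0.7769  0.3309  0.1432 -0.0004 -1.3855 -2.0237]
shift rows units [-0.0007  0.0038  0.0041]
```

```bash
python3 -m handwheel '[[1,0.03,0.004,0.004,0,0,0],[1,0.08,0.004,0.004,0,0,0],[1,0.13,0.004,0.004,0,0,0],[1,0.18,0.004,0.004,0,0,0],[1,0.22,0.004,0.004,0,0,0],[1,0.25,0.004,0.004,0,0,0],[1,0.262,0.004,0.004,0,0,0],[1,0.262,0.004,0.004,0,0,0]]'
python3 - <<'E'
from h import *
from plant import arm
for n in("side","top"):
    f=arm.grab_frame(n)
    u=proj(f,arm.sense()["eef_pos"]);print(n,u); u=u.astype(int)
    b=f["image"][max(0,u[1]-60):u[1]+60,max(0,u[0]-75):u[0]+75]
    cv2.imwrite(f"pics/{n}1.png",cv2.resize(b,None,fx=4,fy=4))
E
python3 go.py 510 286 84.5
```

```text
time_s: 3.1
eef_pos: [510.0, 284.0, 86.5]
orientation: [-0.114, 0.698, 0.114, 0.698]
ft_force: [-0.2, -0.5, 0.2]
width: 85.0
side [281.06359366 301.76030245]
top [169.73369607 259.39204212]
t 3.2 pos [510.2755 284.2872  87.1502] F [-0.826   0.432  -0.1705] w 85.61951714013428 axes [[0.001, 0.001, -1.0], [-0.317, 0.948, 0.0], [0.948, 0.317, 0.001]]
q [ 0.776   0.3906 -0.0377  0.0003 -1.1412 -2.0239]
shift rows units [0.0066 0.0043 0.0007]
```

View pics/side1.png

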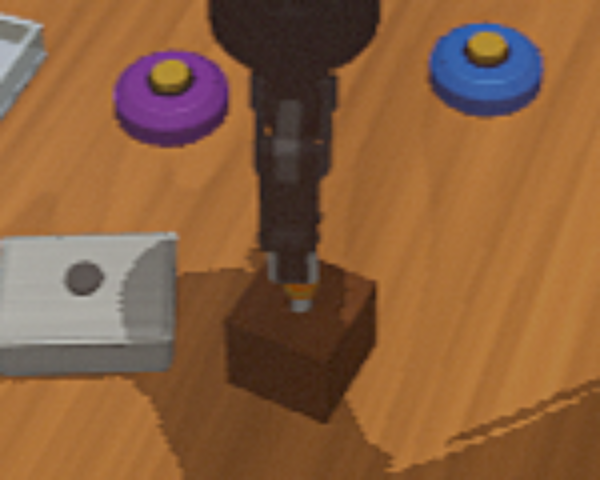

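View pics/top1.png

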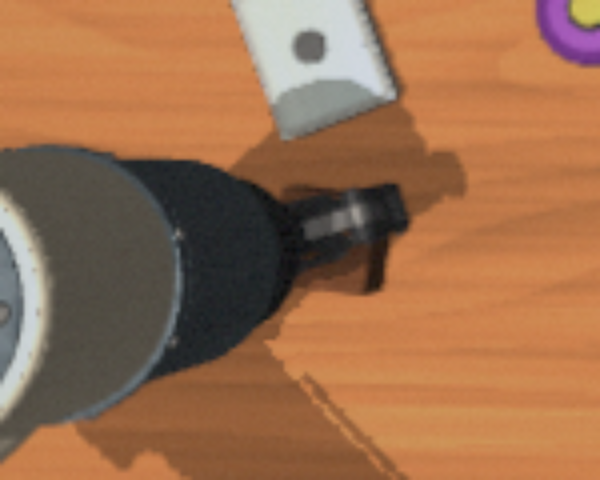

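Side crop: the near finger is over the handle, 1.5 px left of it, which is the parallax expected from the 4° angle between jaws and view. Top crop: the arm hides the stylus. Alignment is fine, so I close.

```bash
python3 -m handwheel '[[1,0.005,0.004,0.001,0,0,0],[0.5,0.005,0.004,0.001,0,0,0],[0,0.005,0.004,0.001,0,0,0],[0,0.005,0.004,0.001,0,0,0],[0,0.005,0.004,0.001,0,0,0],[0,0.005,0.004,0.001,0,0,0],[0,0.005,0.004,0.001,0,0,0],[0,0.005,0.004,0.001,0,0,0]]' 80
python3 go.py 510 286 170
```

```text
time_s: 4.2
eef_pos: [509.9, 285.6, 84.6]
orientation: [-0.114, 0.698, 0.114, 0.698]
ft_force: [-0.4, -0.8, 1.8]
width: 14.2
t 4.2 pos [509.8596 285.6463  84.6471] F [-0.4018 -0.75    1.7836] w 14.22661920145345 axes [[0.0, 0.0, -1.0], [-0.317, 0.948, -0.0], [0.948, 0.317, 0.0]]
q [ 0.7782  0.3938 -0.0396  0.0002 -1.1371 -2.0262]
shift rows units [-0.2134  0.0007  0.0007]
```

```bash
python3 -m handwheel '[[0,-0.02,0,0,0,0,0],[0,-0.06,0,0,0,0,0],[0,-0.1,0,0,0,0,0],[0,-0.14,0,0,0,0,0],[0,-0.18,0,0,0,0,0],[0,-0.21,0,0,0,0,0],[0,-0.21,0,0,0,0,0]]'
python3 - <<'E'
from h import *
from plant import arm
for n in("side","top"):
    f=arm.grab_frame(n);np.savez(f"{n}2.npz",**f)
    p=arm.sense()["eef_pos"]
    u=proj(f,p);print(n,u,proj(f,p-[0,0,76.5])); u=u.astype(int)
    b=f["image"][max(0,u[1]-60):u[1]+60,max(0,u[0]-75):u[0]+75];print(max(0,u[1]-60),max(0,u[0]-75))
    cv2.imwrite(f"pics/{n}2.png",cv2.resize(b,None,fx=4,fy=4))
E
python3 go.py 634 20 170
```

```text
time_s: 5.08
eef_pos: [510.2, 286.0, 169.8]
orientation: [-0.113, 0.697, 0.114, 0.699]
ft_force: [0.1, 0.3, -0.9]
width: 13.9
side [280.19670343 271.85551606] [280.91168161 300.54709411]
211 205
top [157.57857978 261.64290327] [168.54410328 259.86441072]
201 82
t 5.175 pos [509.4196 285.5928 168.1099] F [ 0.561   0.9509 -0.7565] w 14.214325383688232 axes [[-0.001, -0.0, -1.0], [-0.317, 0.948, 0.0], [0.948, 0.317, -0.001]]
q [ 0.7782  0.3409  0.1024 -0.0005 -1.333  -2.0262]
shift rows units [-0.0049 -0.7285  0.0848]
```

View pics/side2.png

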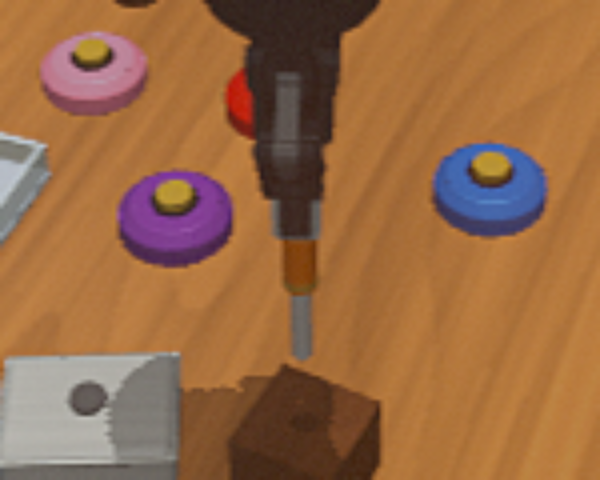

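View pics/top2.png

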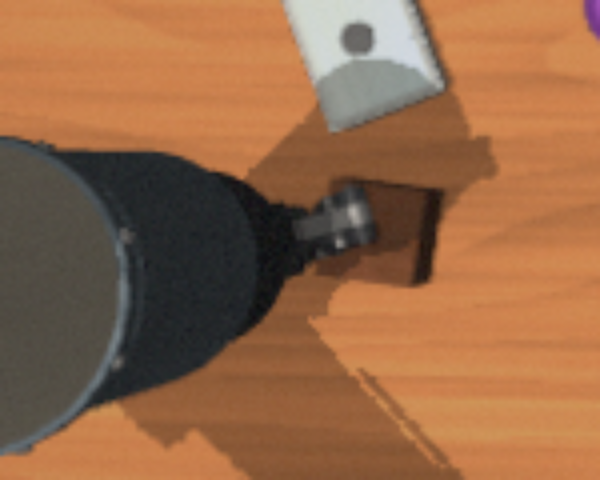

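The stylus is out: the side crop shows its tip at (280.7,300.4), against the (280.9,300.5) predicted for a tip 76.5 mm straight below the TCP. So the rod is vertical and centred.

```bash
python3 -m handwheel '[[0,0,-0.06,0.01,0,0,0],[0,0,-0.18,0.02,0,0,0],[0,0,-0.3,0.035,0,0,0],[0,0,-0.42,0.05,0,0,0],[0,0,-0.54,0.065,0,0,0],[0,0,-0.65,0.075,0,0,0],[0,0.04,-0.728,0.083,0,0,0],[0,0.08,-0.728,0.083,0,0,0]]'
python3 go.py 634 20 110
```

```text
time_s: 6.18
eef_pos: [633.6, 17.9, 134.6]
orientation: [-0.113, 0.699, 0.112, 0.697]
ft_force: [-0.5, -0.4, -1.2]
width: 14.1
t 6.175 pos [633.6076  17.8958 134.6402] F [-0.5146 -0.3759 -1.2207] w 14.05969731775616 axes [[-0.002, -0.0, -1.0], [-0.314, 0.949, 0.0], [0.949, 0.314, -0.002]]
q [ 0.2743  0.4548  0.1892 -0.0001 -1.3071 -1.5254]
shift rows units [0.0616 0.0047 0.0027]
```

```bash
python3 -m handwheel '[[0,0.02,0,0,0,0,0],[0,0.04,0,0,0,0,0],[0,0.04,0,0,0,0,0]]'
python3 - <<'E'
from h import *
from plant import arm
for n in("side","top"):
    f=arm.grab_frame(n);np.savez(f"{n}3.npz",**f)
    p=arm.sense()["eef_pos"]
    u=proj(f,p-[0,0,76.5]);print(n,u,proj(f,[633.8,20,28])); u=u.astype(int)
    b=f["image"][max(0,u[1]-60):u[1]+60,max(0,u[0]-75):u[0]+75];print(max(0,u[0]-75),max(0,u[1]-60))
    cv2.imwrite(f"pics/{n}3.png",cv2.resize(b,None,fx=4,fy=4))
E
python3 go.py 634 20 110
```

```text
time_s: 6.55
eef_pos: [633.1, 20.8, 120.1]
orientation: [-0.114, 0.698, 0.114, 0.698]
ft_force: [-0.7, 0.2, -0.3]
width: 14.1
side [274.03484161 224.85323117] [274.20406604 229.73858735]
199 164
top [290.0070514  207.60465717] [290.24395888 208.14721338]
215 147
t 6.65 pos [633.77    20.6007 121.0712] F [-0.3057 -0.4506 -1.0988] w 14.331606697844073 axes [[0.001, 0.0, -1.0], [-0.318, 0.948, -0.0], [0.948, 0.318, 0.001]]
q [ 0.2786  0.4606  0.1631  0.0002 -1.2724 -1.5257]
shift rows units [ 0.0277 -0.0016  0.    ]
```

View pics/side3.png

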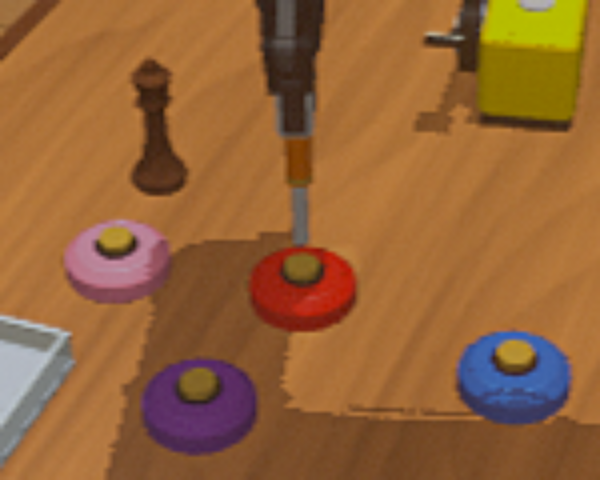

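View pics/top3.png

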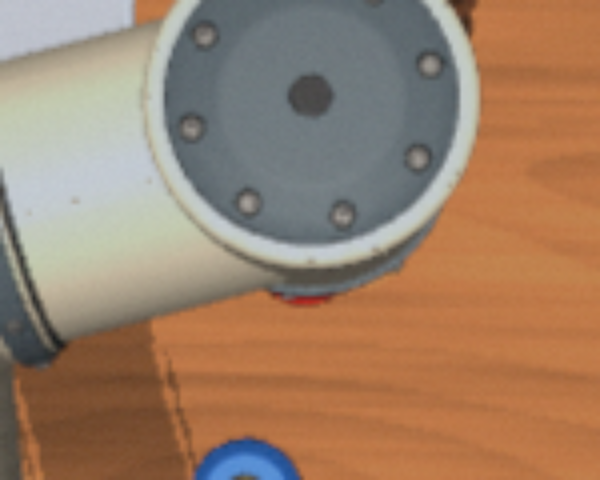

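Side crop: the tip at (274,225) stands directly over the red contact at (274.4,231). The top view is hidden by the wrist. I now press in small steps and watch the force.

```bash
python3 -m handwheel '[[0,0.015,-0.001,0,0,0,0],[0,0.03,-0.001,0,0,0,0],[0,0.038,-0.001,0,0,0,0],[0,0.038,-0.001,0,0,0,0]]'
python3 -m handwheel '[[0,0.005,0,0,0,0,0],[0,0.005,0,0,0,0,0]]'; python3 -m handwheel '[[0,0.005,0,0,0,0,0],[0,0.005,0,0,0,0,0]]'
```

```text
time_s: 7.15
eef_pos: [633.6, 19.6, 105.1]
orientation: [-0.114, 0.698, 0.114, 0.698]
ft_force: [-0.5, -0.6, -1.1]
width: 14.5
time_s: 7.4
eef_pos: [634.0, 19.6, 103.7]
orientation: [-0.114, 0.698, 0.114, 0.698]
ft_force: [-1.1, 0.3, 1.6]
width: 14.3
time_s: 7.65
eef_pos: [633.9, 19.6, 101.5]
orientation: [-0.114, 0.698, 0.114, 0.698]
ft_force: [0.8, -0.3, 2.2]
width: 14.4
```

```bash
python3 -m handwheel '[[0,0.004,0,0,0,0,0],[0,0.004,0,0,0,0,0],[0,0.004,0,0,0,0,0]]'
python3 - <<'E'
from h import *
from plant import arm
for n in("side",):
    f=arm.grab_frame(n);np.savez(f"{n}4.npz",**f)
    cv2.imwrite(f"pics/{n}4.png",cv2.resize(f["image"][200:265,240:310],None,fx=8,fy=8))
E
python3 go.py
```

```text
time_s: 8.02
eef_pos: [633.9, 19.6, 99.9]
orientation: [-0.114, 0.698, 0.114, 0.698]
ft_force: [0.1, -0.4, 2.2]
width: 13.7
t 8.075 pos [633.8718  19.6136  99.8377] F [-0.112  -0.5445  3.3696] w 13.97967850755749 axes [[0.0, -0.0, -1.0], [-0.317, 0.948, -0.0], [0.948, 0.317, 0.0]]
q [ 0.277   0.4742  0.1292  0.0002 -1.2255 -1.525 ]
```

View pics/side4.png

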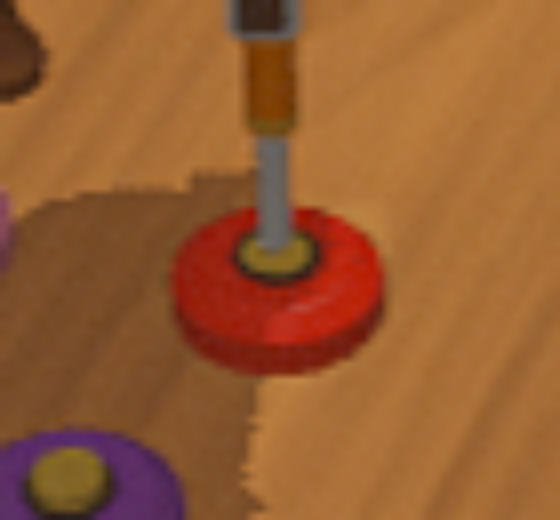

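The tip sits on the middle of the brass at (275,248) in the crop, and the contact is sunk nearly flush with the red puck (about 4.5 mm; force rose 2.4 to about 4 N). Next, blue.

```bash
python3 -m handwheel '[[0,-0.03,0,0,0,0,0],[0,-0.075,0,0,0,0,0],[0,-0.075,0.04,-0.07,0,0,0],[0,-0.075,0.1,-0.17,0,0,0],[0,-0.075,0.16,-0.27,0,0,0],[0,-0.06,0.192,-0.327,0,0,0],[0,-0.03,0.192,-0.327,0,0,0],[0,-0.03,0.192,-0.327,0,0,0]]'
python3 - <<'E'
from h import *
from plant import arm
f=arm.grab_frame("side")
p=arm.sense()["eef_pos"]
u=proj(f,p-[0,0,76.5]);print(u,proj(f,[485.4,51.2,28])); u=u.astype(int)
b=f["image"][u[1]-40:u[1]+40,u[0]-50:u[0]+50];print(u[0]-50,u[1]-40)
cv2.imwrite("pics/side5.png",cv2.resize(b,None,fx=6,fy=6))
E
python3 go.py 485.4 51.2 106
```

```text
time_s: 9.07
eef_pos: [484.9, 50.9, 110.9]
orientation: [-0.114, 0.699, 0.114, 0.697]
ft_force: [0.3, 0.4, -1.3]
width: 13.7
[327.69028325 249.23697025] [327.58807331 251.53288712]
277 209
t 9.125 pos [485.5703  50.8367 111.3613] F [ 0.0753  0.7563 -0.9457] w 13.806462453685034 axes [[-0.001, -0.001, -1.0], [-0.317, 0.948, -0.0], [0.948, 0.317, -0.001]]
q [ 0.4261  0.1959 -0.2463  0.0001 -1.1298 -1.6743]
shift rows units [ 0.0134  0.001  -0.0001]
```

View pics/side5.png

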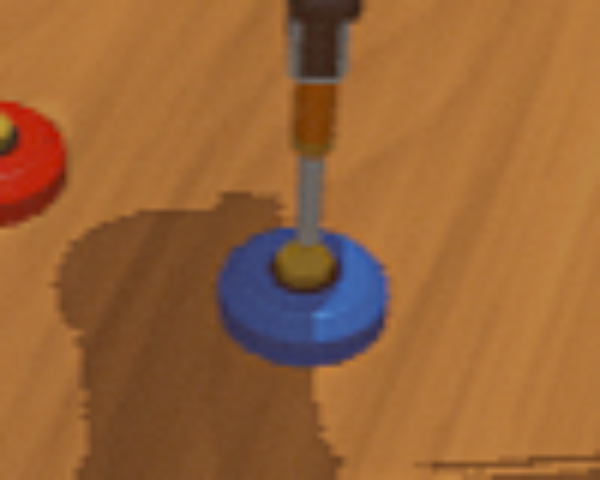

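The tip at (328,249) is over the middle of the blue contact at (328,253), and red has sprung back. Press.

```bash
python3 -m handwheel '[[0,0.008,0,0,0,0,0],[0,0.016,0,0,0,0,0],[0,0.018,0,0,0,0,0],[0,0.018,0,0,0,0,0]]'
python3 -m handwheel '[[0,0.005,0,0,0,0,0],[0,0.005,0,0,0,0,0]]'
python3 -m handwheel '[[0,0.005,0,0,0,0,0],[0,0.005,0,0,0,0,0],[0,0.005,0,0,0,0,0]]'
python3 - <<'E'
from h import *
from plant import arm
f=arm.grab_frame("side")
cv2.imwrite("pics/side6.png",cv2.resize(f["image"][209:289,277:377],None,fx=6,fy=6))
E
python3 go.py 485.4 51.2 130
```

```text
time_s: 9.62
eef_pos: [485.6, 50.9, 104.7]
orientation: [-0.114, 0.698, 0.114, 0.698]
ft_force: [-0.3, -0.6, 1.1]
width: 14.2
time_s: 9.88
eef_pos: [485.6, 50.9, 102.7]
orientation: [-0.114, 0.698, 0.114, 0.698]
ft_force: [0.1, -0.3, 2.7]
width: 13.9
time_s: 10.25
eef_pos: [485.5, 51.0, 100.7]
orientation: [-0.114, 0.698, 0.114, 0.698]
ft_force: [0.8, -0.9, 3.1]
width: 14.2
t 10.3 pos [485.5398  50.9752 100.6682] F [ 0.1782 -0.8406  3.279 ] w 13.92740199184997 axes [[0.001, -0.0, -1.0], [-0.317, 0.948, -0.0], [0.948, 0.317, 0.0]]
q [ 0.4266  0.204  -0.2655  0.0003 -1.1008 -1.6746]
shift rows units [-0.0733  0.0006 -0.0001]
```

View pics/side6.png

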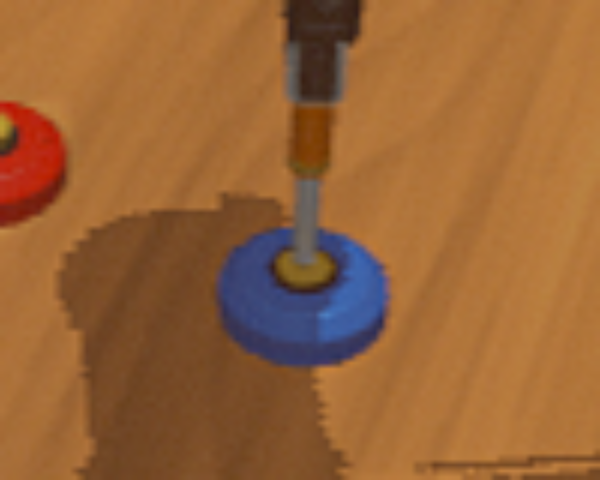

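Blue is pressed about 4 mm (onset near TCP z 104.7, force about 4 N); the crop shows the contact sunk under the tip. Next I refine the pad position with the side view before lifting across.

Run:
```python
from h import *
np.set_printoptions(precision=1,suppress=True)
T=load("top0.npz");S=load("side0.npz")
c=lambda u,v,k,ox,oy:((u+.5)/k-.5+ox,(v+.5)/k-.5+oy)
a=c(119,185,8,370,195)
for p in((140,268),(155,268),(165,268)):
    b=c(*p,8,290,140); print(p,plane(S,b,73),tri([ray(T,a),ray(S,b)]))
cv2.imwrite("pics/ttop2.png",cv2.resize(T["image"][208:230,372:412],None,fx=16,fy=16,interpolation=cv2.INTER_CUBIC))
cv2.imwrite("pics/tside2.png",cv2.resize(S["image"][160:190,300:325],None,fx=18,fy=18,interpolation=cv2.INTER_CUBIC))
# timer top corners both
for p in((270,128),(448,143),(432,290),(236,280)): print("side timer corner",plane(S,c(*p,8,290,140),75))
```

```text
(140, 268) [ 620. -189.   73.] (array([ 616.4, -189.5,   73.5]), [np.float64(3.576770048874287), np.float64(3.57677004887443)])
(155, 268) [ 615.2 -190.8   73. ] (array([ 614. , -190.4,   73.5]), [np.float64(0.9993642657954417), np.float64(0.999364265795446)])
(165, 268) [ 611.9 -192.    73. ] (array([ 612.4, -190.9,   73.5]), [np.float64(0.7183437609760559), np.float64(0.7183437609758929)])
side timer corner [ 605.5 -291.3   75. ]
side timer corner [ 542.1 -303.    75. ]
side timer corner [ 521.4 -206.9   75. ]
side timer corner [ 585.8 -190.1   75. ]
```

View pics/ttop2.png

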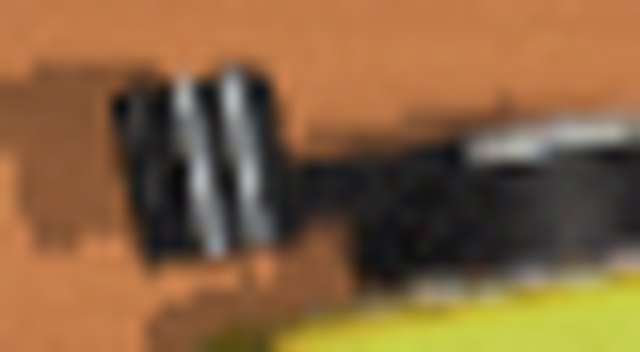

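View pics/tside2.png

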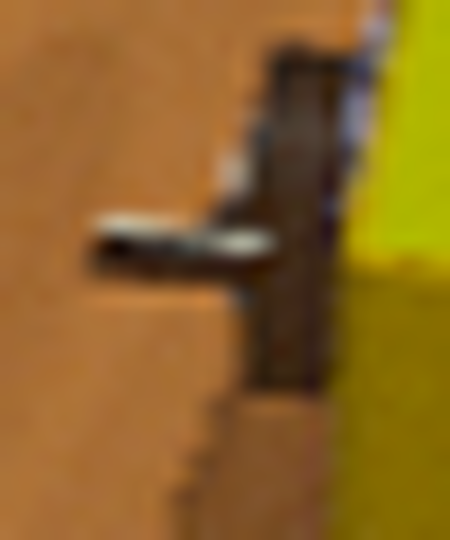

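```bash
python3 -m handwheel '[[0,-0.04,0,0,0,0,0],[0,-0.12,0,0,0,0,0],[0,-0.19,-0.06,0.01,0,0,0],[0,-0.2,-0.17,0.03,0,0,0],[0,-0.2,-0.29,0.05,0,0,0],[0,-0.2,-0.41,0.07,0,0,0],[0,-0.2,-0.53,0.09,0,0,0],[0,-0.2,-0.63,0.1,0,0,0]]'
python3 -m handwheel '[[0,0,-0.04,0.007,0,0,0],[0,0.02,-0.054,0.01,0,0,0],[0,0.04,-0.054,0.01,0,0,0],[0,0.04,-0.054,0.01,0,0,0]]'
python3 - <<'E'
from h import *
from plant import arm
for n in("side","top"):
    f=arm.grab_frame(n)
    p=arm.sense()["eef_pos"]
    u=proj(f,p-[0,0,76.6]);print(n,u,proj(f,[613.5,-192.8,73])); u=u.astype(int)
    x,y=u[0]-40,u[1]-30
    cv2.imwrite(f"pics/{n}7.png",cv2.resize(f["image"][y:y+60,x:x+80],None,fx=8,fy=8));print(x,y)
E
python3 go.py 613.9 -194.5 149
```

```text
time_s: 11.3
eef_pos: [603.2, -176.5, 179.0]
orientation: [-0.113, 0.699, 0.114, 0.697]
ft_force: [1.4, 0.6, -0.0]
width: 13.9
time_s: 11.8
eef_pos: [613.0, -193.2, 163.5]
orientation: [-0.114, 0.699, 0.114, 0.697]
ft_force: [-0.3, -0.6, 0.3]
width: 13.8
side [309.97962976 168.16087299] [309.74723424 172.80426043]
269 138
top [387.31787648 217.06593267] [385.32691996 217.51552222]
347 187
t 11.9 pos [ 613.6756 -193.6648  164.7689] F [ 0.4039  0.4674 -0.5072] w 13.99525098035459 axes [[0.0, -0.0, -1.0], [-0.318, 0.948, -0.0], [0.948, 0.318, 0.0]]
q [-0.0634  0.4592  0.2732  0.     -1.3847 -1.1835]
shift rows units [ 0.0394 -0.0022 -0.0001]
```

View pics/side7.png

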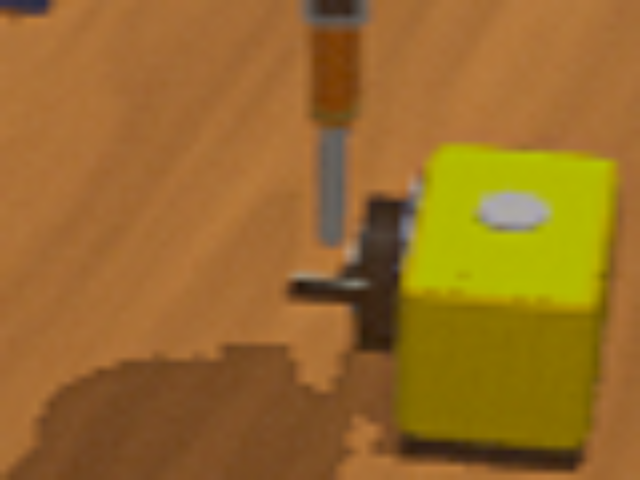

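View pics/top7.png

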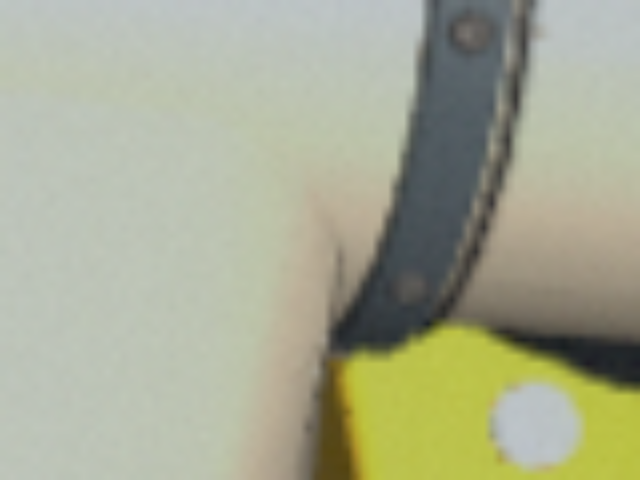

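Side crop: the tip is at (332,243), above the middle of the paddle (290–370, y≈285). The top view is hidden by the arm. I press down, following the paddle's arc outward, and read the force at each stage.

```bash
python3 -m handwheel '[[0,0.015,0,0,0,0,0],[0,0.03,0,0,0,0,0],[0,0.034,0,0,0,0,0],[0,0.034,0,0,0,0,0]]'
python3 -m handwheel '[[0,0.006,0,0,0,0,0],[0,0.01,0.002,0,0,0,0],[0,0.01,0.002,0,0,0,0]]'
python3 -m handwheel '[[0,0.008,0.003,0,0,0,0],[0,0.016,0.006,0.001,0,0,0],[0,0.016,0.006,0.001,0,0,0]]'
python3 -m handwheel '[[0,0.008,0.003,0,0,0,0],[0,0.016,0.006,0.001,0,0,0],[0,0.016,0.006,0.001,0,0,0]]'
python3 -m handwheel '[[0,0.008,0.003,0.0005,0,0,0],[0,0.016,0.005,0.001,0,0,0],[0,0.016,0.005,0.001,0,0,0]]'
python3 go.py 612.5 -186.7 122
```

```text
time_s: 12.4
eef_pos: [613.7, -194.6, 150.7]
orientation: [-0.114, 0.698, 0.114, 0.698]
ft_force: [-0.2, -0.1, -0.7]
width: 13.7
time_s: 12.78
eef_pos: [614.1, -194.2, 147.9]
orientation: [-0.114, 0.697, 0.113, 0.698]
ft_force: [0.2, -1.5, 3.6]
width: 14.0
time_s: 13.15
eef_pos: [612.9, -191.0, 139.6]
orientation: [-0.113, 0.698, 0.114, 0.698]
ft_force: [0.5, 0.4, 0.8]
width: 14.1
time_s: 13.52
eef_pos: [612.9, -189.3, 134.2]
orientation: [-0.114, 0.698, 0.113, 0.698]
ft_force: [-0.4, -1.0, 3.8]
width: 13.7
time_s: 13.9
eef_pos: [612.2, -186.7, 126.9]
orientation: [-0.113, 0.698, 0.114, 0.698]
ft_force: [0.6, -1.6, 2.6]
width: 13.8
t 13.9 pos [ 612.16   -186.6513  126.851 ] F [ 0.5895 -1.5807  2.6344] w 13.791996998767022 axes [[-0.001, 0.001, -1.0], [-0.317, 0.948, 0.001], [0.948, 0.317, -0.001]]
q [-0.0526  0.4705  0.1943 -0.0006 -1.296  -1.1953]
shift rows units [ 0.0121 -0.0004  0.0008]
```

```bash
cat > ang.py <<'E'
from h import *
from scipy.optimize import brentq
from plant import arm
p=np.mean([arm.sense()["eef_pos"]],axis=0)
C=np.array([565.5,-253.9]);ex=np.array([.985,.174]);ey=np.array([-.174,.985])
y=(p[:2]-C)@ey;x=(p[:2]-C)@ex
for off in(75.8,76.6,77.4):
    z=p[2]-off+5-45
    a=brentq(lambda b:-y*np.sin(b)+z*np.cos(b)-8,-.8,.6); print("off",off,"angle",round(.45-a,3),"s",round(y*np.cos(a)+z*np.sin(a),1),"x",round(x,1))
E
python3 ang.py
python3 -m handwheel '[[0,0.008,0,0,0,0,0],[0,0.008,0,0,0,0,0]]'
python3 -m handwheel '[[0,0.008,0,0,0,0,0],[0,0.008,0,0,0,0,0]]'
python3 -m handwheel '[[0,0.008,0,0,0,0,0],[0,0.008,0,0,0,0,0]]'
python3 -m handwheel '[[0,0.006,0,0,0,0,0],[0,0.006,0,0,0,0,0]]'
python3 ang.py
python3 - <<'E'
from h import *
from plant import arm
for n in("side","top"):
    f=arm.grab_frame(n)
    p=arm.sense()["eef_pos"]
    u=proj(f,p-[0,0,76.6]);print(n,u); u=u.astype(int)
    x,y=u[0]-40,u[1]-30
    cv2.imwrite(f"pics/{n}8.png",cv2.resize(f["image"][y:y+60,x:x+80],None,fx=8,fy=8));print(x,y)
E
python3 go.py
```

```text
off 75.8 angle 0.398 s 58.6 x 57.7
off 76.6 angle 0.411 s 58.5 x 57.7
off 77.4 angle 0.425 s 58.3 x 57.7
time_s: 14.15
eef_pos: [612.2, -186.6, 123.8]
orientation: [-0.113, 0.698, 0.114, 0.698]
ft_force: [-0.1, 0.6, 1.9]
width: 13.9
time_s: 14.4
eef_pos: [612.5, -186.7, 121.3]
orientation: [-0.114, 0.698, 0.114, 0.698]
ft_force: [-1.0, 0.5, 4.2]
width: 14.0
time_s: 14.65
eef_pos: [612.6, -186.9, 118.2]
orientation: [-0.114, 0.698, 0.114, 0.698]
ft_force: [-0.5, 0.3, 5.0]
width: 14.2
time_s: 14.9
eef_pos: [612.5, -187.0, 115.6]
orientation: [-0.114, 0.698, 0.114, 0.698]
ft_force: [-1.0, 0.1, 3.7]
width: 14.2
off 75.8 angle 0.592 s 57.1 x 57.9
off 76.6 angle 0.606 s 57.1 x 57.9
off 77.4 angle 0.62 s 57.1 x 57.9
side [309.15339205 184.21595757]
269 154
top [379.40371779 218.65911492]
339 188
t 15.0 pos [ 612.5839 -186.9627  115.7304] F [-1.8748  0.024   3.8483] w 13.893684458907714 axes [[0.0, -0.0, -1.0], [-0.317, 0.948, -0.0], [0.948, 0.317, -0.0]]
q [-0.0527  0.4766  0.175   0.0001 -1.2692 -1.1953]
```

View pics/side8.png

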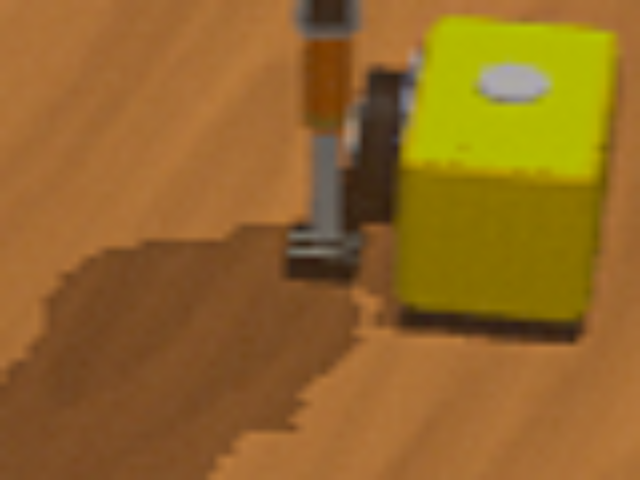

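View pics/top8.png

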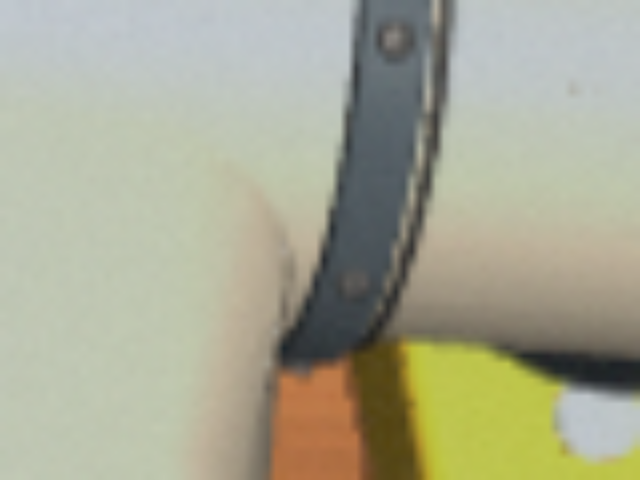

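The side crop shows the tip at (325,238) between the white lines, with the paddle below level at about 0.6 rad. The force dipped before 0.5 and rose after it, which is a click signature I can use for the third. Continuing in small steps.

```bash
cat > f.py <<'E'
from plant import arm
import numpy as np
# no time passes in sense; one reading
s=arm.sense();print(round(s["eef_pos"][2],2),s["ft_force"].round(1))
E
python3 -m handwheel '[[0,0.006,0,0,0,0,0],[0,0.006,0,0,0,0,0]]' | grep -E "eef|force"
python3 -m handwheel '[[0,0.005,0,0,0,0,0],[0,0.005,0,0,0,0,0]]'| grep -E "eef|force"
python3 -m handwheel '[[0,0.004,0,0,0,0,0],[0,0.004,0,0,0,0,0]]'| grep -E "eef|force"
python3 -m handwheel '[[0,0.003,0,0,0,0,0],[0,0.003,0,0,0,0,0]]'| grep -E "eef|force"
python3 ang.py
```

```text
eef_pos: [612.5, -187.1, 113.0]
ft_force: [0.0, -1.1, 2.3]
eef_pos: [612.5, -187.0, 111.0]
ft_force: [-0.1, -0.6, 1.9]
eef_pos: [612.6, -187.0, 109.5]
ft_force: [-0.9, -0.5, 1.9]
eef_pos: [612.6, -186.8, 108.3]
ft_force: [0.3, -0.9, 2.8]
off 75.8 angle 0.716 s 57.8 x 58.0
off 76.6 angle 0.73 s 57.9 x 58.0
off 77.4 angle 0.743 s 58.0 x 58.0
```

```bash
python3 -m handwheel '[[0,0.002,0,0,0,0,0],[0,0.002,0,0,0,0,0]]' | grep -E "eef|force"
python3 -m handwheel '[[0,0,0,0,0,0,0]]'| grep -E "force"
python3 -m handwheel '[[0,0.002,0,0,0,0,0],[0,0.002,0,0,0,0,0]]'| grep -E "eef|force"
python3 -m handwheel '[[0,0,0,0,0,0,0]]'| grep -E "force"
python3 -m handwheel '[[0,0.002,0,0,0,0,0],[0,0.002,0,0,0,0,0]]'| grep -E "eef|force"
python3 -m handwheel '[[0,0,0,0,0,0,0]]'| grep -E "eef|force"
python3 ang.py
python3 - <<'E'
from h import *
from plant import arm
for n in("side",):
    f=arm.grab_frame(n)
    p=arm.sense()["eef_pos"]
    u=proj(f,p-[0,0,76.6]);print(n,u); u=u.astype(int)
    x,y=u[0]-20,u[1]-20
    cv2.imwrite(f"pics/{n}9.png",cv2.resize(f["image"][y:y+40,x:x+50],None,fx=14,fy=14,interpolation=cv2.INTER_CUBIC));print(x,y)
E
```

```text
eef_pos: [612.7, -186.9, 107.9]
ft_force: [-0.1, 0.2, 3.7]
ft_force: [0.2, -1.1, 3.4]
eef_pos: [612.7, -187.0, 107.2]
ft_force: [-0.1, 0.5, 4.8]
ft_force: [-1.4, -0.7, 4.7]
eef_pos: [612.8, -187.1, 106.6]
ft_force: [-0.0, -1.0, 6.1]
eef_pos: [612.9, -187.1, 106.7]
ft_force: [-0.2, -0.3, 5.3]
off 75.8 angle 0.745 s 57.7 x 58.3
off 76.6 angle 0.758 s 57.8 x 58.3
off 77.4 angle 0.771 s 58.0 x 58.3
side [309.00196813 186.84898912]
289 166
```

View pics/side9.png

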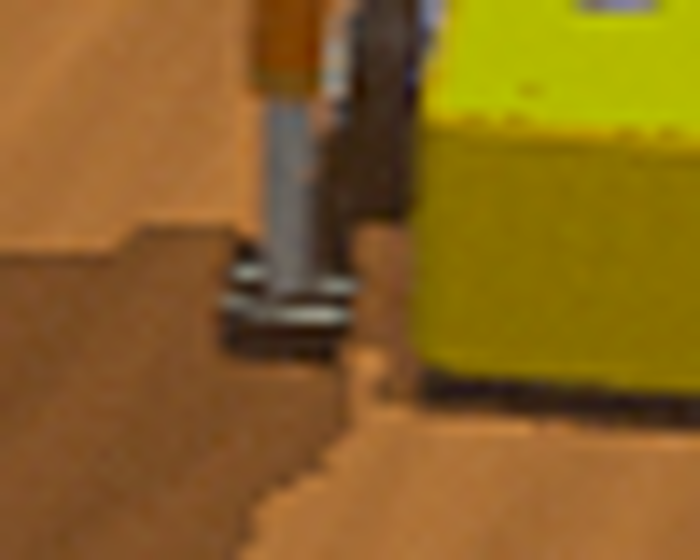

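```bash
python3 -m handwheel '[[0,0.003,0,0,0,0,0],[0,0.003,0,0,0,0,0],[0,0.003,0,0,0,0,0]]' | grep -E "eef|force"
python3 -m handwheel '[[0,0,0,0,0,0,0]]'| grep -E "eef|force"
python3 -m handwheel '[[0,0,0,0,0,0,0]]'| grep -E "eef|force"
python3 ang.py
```

```text
eef_pos: [612.8, -187.3, 105.4]
ft_force: [-0.6, -1.4, 5.7]
eef_pos: [612.9, -187.4, 105.4]
ft_force: [-0.1, -1.0, 4.9]
eef_pos: [612.9, -187.3, 105.4]
ft_force: [0.4, -1.3, 5.2]
off 75.8 angle 0.767 s 57.7 x 58.2
off 76.6 angle 0.78 s 57.8 x 58.2
off 77.4 angle 0.793 s 58.0 x 58.2
```

Force has levelled at about 5 N after the rise, so it is just past the third click at about 0.78. Last check pictures before handing in.

Run:
```python
from h import *
from plant import arm
f=arm.grab_frame("side");cv2.imwrite("pics/side10.png",f["image"])
p=arm.sense()["eef_pos"];u=proj(f,p-[0,0,76.6]);print(u)
# stylus handle/shaft boundary (tip+50) predicted vs seen
print("boundary pred",proj(f,p-[0,0,26.6]))
a=cv2.resize(f["image"][160:200,290:340],None,fx=12,fy=12,interpolation=cv2.INTER_CUBIC);cv2.imwrite("pics/side10c.png",a)
S=load("side0.npz");d=cv2.absdiff(S["image"],f["image"]).max(2)
for n,b in dict(tin=(203,298,252,335),queen=(230,177,247,213),tray=(137,236,218,298)).items(): print(n,np.median(d[b[1]:b[3],b[0]:b[2]]),(d[b[1]:b[3],b[0]:b[2]]>60).mean().round(3))
```

```text
[309.0129529  187.17124055]
boundary pred [309.36582784 172.05122639]
tin 5.0 0.0
queen 5.0 0.0
tray 5.0 0.0
```

View pics/side10c.png

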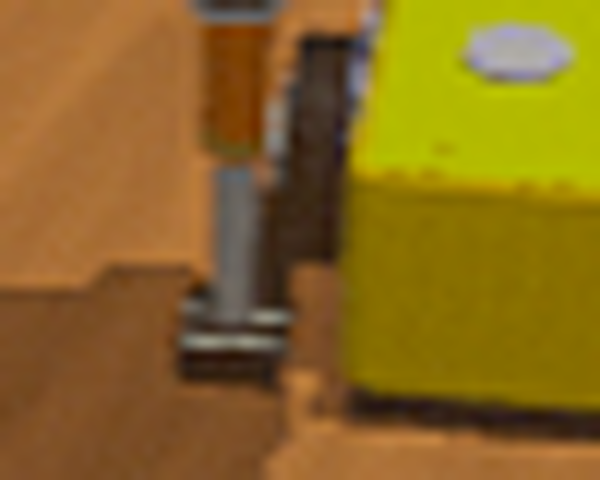

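View pics/side10.png

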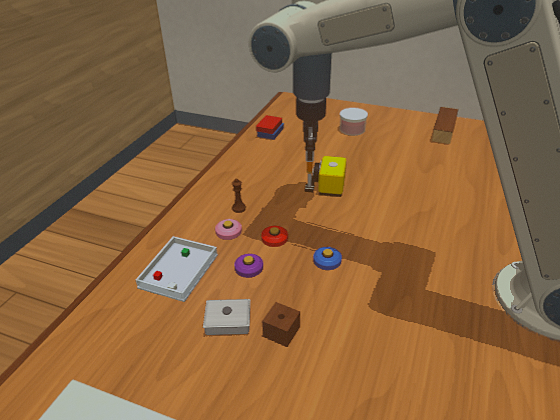

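The tip, at (309,187) as predicted, is between the white lines with the stylus upright. The tin, queen and tray pixels are unchanged. Handing in while holding.

Run:
```python
from plant import arm
print(arm.close_job())
s=arm.sense();print(s["time_s"],s["eef_pos"],s["ft_force"])
```

```text
the job is handed in; nothing more can be done
None
the job is handed in; nothing more can be done
```

I took the stylus out of its stand and pressed red, then blue. I then pressed the timer paddle through two clicks to the third and handed the job in at about 17–18 s, still holding it there.

- **Contacts:** red went down about 4.5 mm and blue about 4 mm, at about 4 N each. The pictures show each contact sunk under the tip.
- **Dial:** the last reading works out to 0.78 rad (0.767–0.793 allowing for the tip-height error), against 0.75 for the click and 1.0 for the stop. The force rose from about 1.9 N to about 5.5 N through the third click and settled at about 5 N.
- **Grip:** the tip was seen between the white lines, within 0.5 px of where it should be. The lower end of the handle appeared about 1 px lower than predicted; since slip would have raised it, I took this as edge-reading error.
- **Other things:** the dice tin, queen and tray look unchanged in the side view.
- **Not checked:** the white pointer on the dial could not be seen from either camera, so the dial angle comes from geometry and force only. The arm also hid the tip from the top camera at both the red puck and the timer; at blue I used only the side view.

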